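# Free the brass bar from the toggle clamp and lay it on the bench block

## Task

Swing the upright handle of the toggle clamp all the way back, away from the brass bar, so that the clamping arm flips up past its centre and lets go. Then lift the bar out of the fixture and lay it flat and roughly centred on the steel bench block without shifting the block, and leave the clamp open.

Things in the scene. Friction and masses are not known exactly. Their poses are not given: they have to be found in the camera images.
- clamp_handle (a joint): Toggle clamp handle: 0 = closed, upright, arm holding the bar down; 1.15 rad = end stop, handle tipped far back, arm up past vertical (115 mm high) and clear. It tips about a level pivot 80 mm below clamp_grip (46 mm above the table), directly away from the bar. About 4 N at the grip moves it; it stays where left. The arm rises with it, 1.6 times its angle.
- clamp_grip (a point): On the axis of the handle's black round grip (16 to 19 mm thick, ends 26 mm beyond), 126 mm above the table when closed; moves with the handle. z along the handle, x the way it swings open (away from the bar), y along the pivot. The clamp stands on a dark base plate 200 x 80 x 12 mm, fixed. Closed, its arm reaches 83 mm from the handle towards the bar, top 64 mm above the table.
- brass_bar: Flat brass bar 110 (x) x 36 (y) x 10 (z) mm, 0.3 kg, small hole near each end; origin at the centre of its underside, at first 22 mm above the table and 106 mm in front of the handle, on a rest 10 mm high, 26 mm wide: fingers can pass beside it to 12 mm above the table. Pins 36 mm high stand round its end by the clamp with 2 to 4 mm of play: lift straight up, gripped at the middle.
- steel_block: Square grey steel bench block 66 x 66 x 19 mm, 0.6 kg, loose on the table; origin at the centre of its underside, z up, so its top is 19 mm above the origin.
Mind the look-alikes: they are no part of the job. Leave any red look-alike of the steel_block alone.

How it is judged:
On the way, in this order (a step that is already met when the one before it is completed fails the run):
1. the clamp is swung open while the bar still lies in the fixture (value of joint clamp_handle above 0.95 rad and distance of brass_bar from where it was at the start of the episode below 0.02 m), for 0.2 s.
2. the bar is lifted clear of the fixture (height (world z) of brass_bar above 0.04 m and value of joint clamp_handle above 0.85 rad), for 0.1 s.
At the end, for the whole second after the job is handed in: The brass bar lies flat and at rest on top of the steel bench block, its centre within 20 mm of the block's centre (any direction in plan), and the clamp handle is still swung back (beyond 0.85 rad) (horizontal distance between brass_bar and steel_block below 0.02 m and z of brass_bar in the frame of steel_block between 0.016 and 0.023 m and (angle between brass_bar's own z axis and vertical below 0.1 rad or angle between brass_bar's own z axis and vertical above 3.04 rad) and linear speed of brass_bar below 0.02 m/s and value of joint clamp_handle above 0.85 rad); the robot touches nothing.
It fails at once if the steel block is shifted by more than 30 mm (distance of steel_block from where it was at the start of the episode above 0.03 m).
It also fails if it takes over 45 s, if anything falls off the work surface, if the arm or the gripper's body presses on something with over 40 N, if the wrist force passes 120 N, or if a joint passes its speed limit or range.

## Robot

A 6-joint arm with a two-finger parallel gripper is mounted at the origin on a cart in front of the work surface, level with it; the furniture and walls round the work are solid. World frame = base frame: x ahead of the robot, y to its left, z up, the work surface at z = 0. Lengths are in m, angles in rad, forces in N, time in s.
With the tool pointing down it reaches from about 0.375 to 0.9 m from the base axis. Payload 3.1 kg.
Tool frame: the origin (TCP) lies midway between the tips of the shut fingers; the grasp point (between the pads) lies 19 mm behind it; z points along the fingers, y is the line along which they close (so a half turn about z gives the same grasp; the last joint's range is limited). The gripper opens to 85 mm and grips with 20 to 120 N. Pads are 22 mm wide; open, the fingers measure 114 mm over their backs; the gripper's body (76 mm by 85 mm) begins 54 mm behind the grasp point. The pads swing forward as they close: fully open they stand 13 mm farther back than shut.
Start: joints at [-1.296, 0.527, 1.433, -0, 1.181, -0.178], TCP at [0.273, -0.562, 0.231] pointing down, gripper open.
Joint ranges: [-3.08, 3.08], [-0.75, 2.2], [0.22, 2.44], [-1.43, 4.57], [0, 2.65], [-2.85, 2.85]. Speed limits (rad/s): [2.79, 2.79, 3.14, 3.14, 3.14, 3.14].

## Interface

Orientations are given as a unit quaternion [x, y, z, w].
In Python, from station import manip gives the robot as it stands.
- The arm moves only by the tool drive_tool, never from a script. Its argument "motion" is a list that holds one entry, the list of rows, each a list of 5 numbers: the finger opening in mm, from 0 to 85.4, then the shift along the tool's x, y, z in units of 30 mm (1.0 is 30 mm), then the turn about the tool's z in units of 8 degrees (1.0 is 8 degrees). In form: [[[fingers, x, y, z, yaw], ...]]. A call has 1 to 10 rows; each row is the pose to reach, as a shift and turn from the pose commanded when the call began, along the tool's axes at that moment; what a row does not reach only later rows make up. A row lasts 1/10 s, in which the tool goes at most 50 mm and 8.59 degrees, less where a joint would pass 70% of its speed; a pose out of reach is approached as far as the arm can. A call with a gripper value outside its range is refused whole. The fingers move at their own pace and stop on an object; "squeeze" is the grip in N (left out, the last holds). Time passes only in rows, so rows that repeat a pose let the fingers close. It gives the time, the measured TCP pose, the force, the opening and the grip force at its end, in the units of the state.
- manip.sense(): the state, without advancing time (a new reading comes with each control period).
- manip.snapshot(name): name is "side" or "top" or "wrist"; returns the picture (400x640x3 uint8, red, green, blue); there is no depth.
- manip.camera_model(name): a dict with "fov_y" (degrees; the focal length in pixels is half the picture's height over the tangent of half this angle, whatever the lens; pixels are square), "cx", "cy" (the principal point, pixels), "origin" and "orientation" of the camera in the world. Camera axes: x right, y up, looking along -z (the intrinsics and any distortion apply to the point x, -y, -z); pixel columns grow to the right and rows downward; lengths in m; the calibration is good to about 2 mm. A picture is of the moment at which its call begins: read the wrist's pose just before it. camera_model takes no time and is no camera call; for the wrist camera it gives the pose at the moment of the call.
- manip.sign_off(): hands the job in; it is judged then, once.
The state is a dict: "t": time; "q": joint angles; "qd": joint speeds; "tau": joint torques, N m; "tcp_pos": TCP position; "tool_rot": TCP orientation; "force": force on the tool from outside, world axes, zero at the start; "ft_torque": the same for the moment, N m; "finger_gap": opening from 0.0 (shut) to 1.0 (fully open); "gripper_force": force on a finger pad.
Only numpy, scipy, OpenCV 4.12 (cv2) and the standard library are available. Lean on these libraries where they do the work, as an engineer would, in place of code of your own. Each camera call takes 0.05 s, during which the arm holds its last target. There are 200 camera calls.

## Working session

There is one attempt and no reset: what is moved stays moved. The work goes in short steps, Python scripts to look and compute and a tool call to move; the robot and the scene stay as the last step left them, time stands still between calls to the robot, and variables do not carry over. Pictures are saved under pics/ and viewed, at most 10 in all, crops included, and the job is handed in when it is done.

Besides the shell and the picture viewer there is one more tool, called by a JSON object that holds its "method" and its "body", one argument or row to a line. drive_tool: Moves the arm, as the interface text tells. Its arguments: {"type":"object","properties":{"motion":{"type":"array","items":{"type":"array","items":{"type":"array","items":{"type":"number"}}}},"squeeze":{"type":"number"}},"required":["motion"]}

```bash
mkdir -p pics
cat > h.py <<'E'
import numpy as np, cv2
from scipy.spatial.transform import Rotation as R
from station import manip
def ray(cm,u,v):
    f=200/np.tan(np.radians(cm['fov_y'])/2)
    d=np.array([(u-cm['cx'])/f,-(v-cm['cy'])/f,-1.0])
    return np.array(cm['origin']),R.from_quat(cm['orientation']).apply(d)
def onz(cm,u,v,z):
    o,d=ray(cm,u,v); return o+d*(z-o[2])/d[2]
def proj(cm,p):
    f=200/np.tan(np.radians(cm['fov_y'])/2)
    c=R.from_quat(cm['orientation']).inv().apply(np.array(p)-cm['origin'])
    return cm['cx']+f*c[0]/-c[2], cm['cy']-f*c[1]/-c[2]
def snap(n,name):
    im=manip.snapshot(n); cv2.imwrite(f'pics/{name}.png',im[:,:,::-1]); return im
E
python3 - <<'E'
from h import *
for n in('side','top'):
    print(n,manip.camera_model(n)); snap(n,n+'0')
a=cv2.imread('pics/side0.png');b=cv2.imread('pics/top0.png')
s=manip.sense();print(s['tcp_pos'],s['tool_rot'],s['t'])
E
```

```text
side {'fov_y': 46.378258960286296, 'cx': 319.21498898739856, 'cy': 194.2196592027809, 'origin': array([0.53884928, 0.60283912, 0.51781489]), 'orientation': array([0.01296857, 0.50802172, 0.86117973, 0.01073425])}
top {'fov_y': 50.18133893566039, 'cx': 318.23353800212453, 'cy': 204.55446910470624, 'origin': array([ 0.4936138 , -0.14214799,  0.94258164]), 'orientation': array([-0.01582739,  0.02141073,  0.71188425, -0.70179191])}
[ 0.27327885 -0.56136853  0.23042531] [ 9.74479698e-01  2.24473457e-01 -4.94916333e-05 -9.91292907e-04] 0.1
```

View pics/top0.png

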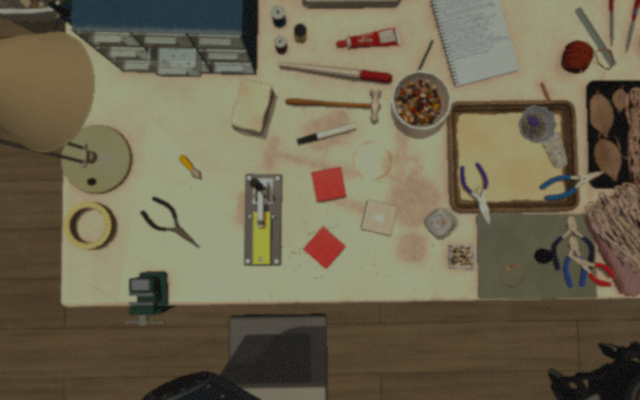

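View pics/side0.png

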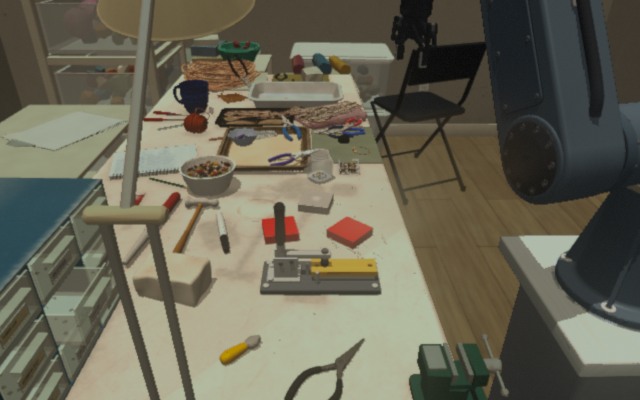

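Top view: the yellow bar is at (262,238) in the clamp fixture and the handle's grip is near (260,185). Candidates for the block are the grey square at (379,217), red squares at (328,184) and (324,248), the glassy octagon at (440,222) and the cream block at (252,106). I choose the grey square, which is at (316,203) in the side view, and check it in a crop.

Run:
```python
from h import *
a=cv2.imread('pics/top0.png')[155:285,225:415]; b=cv2.imread('pics/side0.png')[180:310,240:430]
cv2.imwrite('pics/crop0.png',np.vstack([cv2.resize(x,(800,300) if 0 else (438,300),interpolation=cv2.INTER_CUBIC) for x in (a,b)]))
im=cv2.imread('pics/top0.png');cm=manip.camera_model('top');cs=manip.camera_model('side')
hsv=cv2.cvtColor(im,cv2.COLOR_BGR2HSV)
m=cv2.inRange(hsv,(20,120,80),(35,255,255));m[:160]=0;m[:,:235]=0;m[:,295:]=0
c=max(cv2.findContours(m,0,2)[0],key=cv2.contourArea);r=cv2.minAreaRect(c);print('bar',r)
p=np.array([onz(cm,*q,.032) for q in cv2.boxPoints(r)]);print(p.round(4),p.mean(0))
d=cv2.inRange(im,(0,0,0),(110,110,110));d[:165]=0;d[275:]=0;d[:,:235]=0;d[:,295:]=0
d=cv2.morphologyEx(d|m,cv2.MORPH_CLOSE,np.ones((7,7)))
c=max(cv2.findContours(d,0,2)[0],key=cv2.contourArea);r=cv2.minAreaRect(c);print('base',r)
p=np.array([onz(cm,*q,.012) for q in cv2.boxPoints(r)]);print(p.round(4),p.mean(0))
print(im[217,379],im[217,350],hsv[217,379],hsv[217,350],hsv[235,400])
for q in[(379,217),(328,184),(324,248)]:print(onz(cm,*q,.019))
print(onz(cs,316,198,.019))
```

```text
bar ((261.5, 238.0), (52.0, 17.0), 90.0)
[[ 0.5276 -0.0105  0.032 ]
 [ 0.5271 -0.0467  0.032 ]
 [ 0.417  -0.0457  0.032 ]
 [ 0.4175 -0.0098  0.032 ]] [ 0.47231006 -0.02817113  0.032     ]
base ((262.5, 219.5), (91.0, 37.0), 90.0)
[[ 0.6118  0.0115  0.012 ]
 [ 0.6107 -0.0693  0.012 ]
 [ 0.4128 -0.0674  0.012 ]
 [ 0.414   0.0126  0.012 ]] [ 0.51232351 -0.02815458  0.012     ]
[143 157 154] [121 154 149] [ 36  23 157] [ 35  55 154] [ 24  61 155]
[ 0.51342791 -0.28091466  0.019     ]
[ 0.58663778 -0.17164643  0.019     ]
[ 0.4483737  -0.16085932  0.019     ]
[ 0.51209394 -0.28266218  0.019     ]
```

View pics/crop0.png

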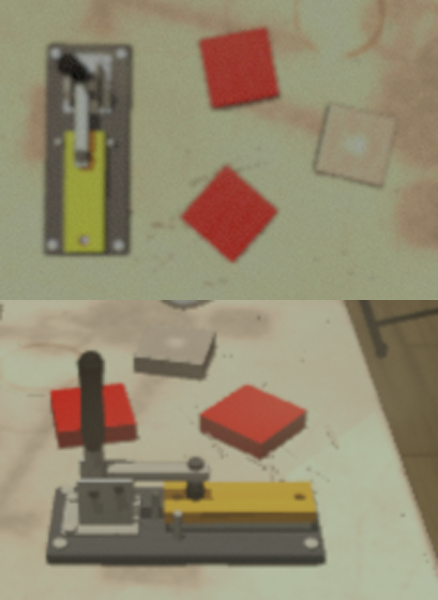

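The crop confirms it: the grey square block has corners in the top crop at about (331,104), (396,116), (382,186) and (315,172), and the red ones are distractors. The handle is upright and the bar is under the arm. I start the approach with shut fingers.

{"method": "drive_tool", "body": {
  "motion": [
    [[0,0.8,-0.6,0,0.4],[0,1.6,-1.2,0,0.8],[0,2.4,-1.8,0,1.2],[0,3.2,-2.4,0,1.6],[0,4.0,-3.0,0,2.0],[0,4.8,-3.6,0,2.4],[0,5.6,-4.2,0,2.8],[0,6.4,-4.8,0,3.24],[0,7.2,-5.4,0,3.24],[0,8.0,-6.0,0,3.24]]
  ]
}}

```text
t: 1.1
tcp_pos: [0.4107, -0.2937, 0.231]
tool_rot: [1.0, 0.0, -0.0, -0.0]
force: [1.5, 0.4, 0.5]
finger_gap: -0.003
gripper_force: 0.0
```

Run:
```python
from h import *
s=manip.sense();print(s['t'],s['tcp_pos'],R.from_quat(s['tool_rot']).as_matrix().round(3),s['q'],s['finger_gap'])
cm=manip.camera_model('top');cs=manip.camera_model('side')
for z in(.126,.152):print(proj(cm,(.578,-.028,z)),proj(cs,(.578,-.028,z)))
f=lambda x,y:(225+x/2.305,155+y/2.305)
P=np.array([onz(cm,*f(*q),.019) for q in[(331,104),(396,116),(382,186),(315,172)]]);print(P,P.mean(0))
```

```text
1.1 [ 0.41071484 -0.29374532  0.23101951] [[ 1.     0.    -0.001]
 [ 0.    -1.     0.001]
 [-0.001 -0.001 -1.   ]] [-8.42527107e-01  3.67493598e-01  1.72887677e+00  6.65473018e-05
  1.04606959e+00  7.28019445e-01] -0.0029620318684584037
(np.float64(254.86471374848972), np.float64(183.88784570772836)) (np.float64(279.0966079775009), np.float64(218.24769581633507))
(np.float64(252.89515424726434), np.float64(182.47311116859652)) (np.float64(278.5940169172282), np.float64(204.05581520730084))
[[ 0.55034257 -0.25914664  0.019     ]
 [ 0.53817857 -0.32010315  0.019     ]
 [ 0.47270442 -0.30537971  0.019     ]
 [ 0.48671002 -0.24281728  0.019     ]] [ 0.5119839 -0.2818617  0.019    ]
```

{"method": "drive_tool", "body": {
  "motion": [
    [[0,0.6,-1.2,0,0],[0,1.2,-2.4,0,0],[0,1.8,-3.6,0,0],[0,2.4,-4.8,0,0],[0,3.0,-6.0,0,0],[0,3.5,-7.2,0,0],[0,3.9,-8.2,0.5,0],[0,4.0,-8.86,1.5,0],[0,4.0,-8.86,2.8,0],[0,4.0,-8.86,3.6,0]]
  ]
}}

```text
t: 2.1
tcp_pos: [0.529, -0.0278, 0.121]
tool_rot: [1.0, 0.001, -0.002, -0.0]
force: [-0.8, 0.9, 0.4]
finger_gap: -0.003
gripper_force: 0.0
```

Run:
```python
from h import *
s=manip.sense();print(s['t'],s['tcp_pos'],s['force'],s['q'])
snap('side','side1')
b=cv2.imread('pics/side1.png')[130:310,200:440];cv2.imwrite('pics/s1c.png',cv2.resize(b,(640,480),interpolation=cv2.INTER_CUBIC))
```

```text
2.1 [ 0.52903143 -0.02782323  0.12097562] [-0.78234338  0.91945499  0.37284761] [-2.63615914e-01  5.64890857e-01  1.76895375e+00 -4.93096114e-05
  8.11123328e-01  1.30473515e+00]
```

View pics/s1c.png

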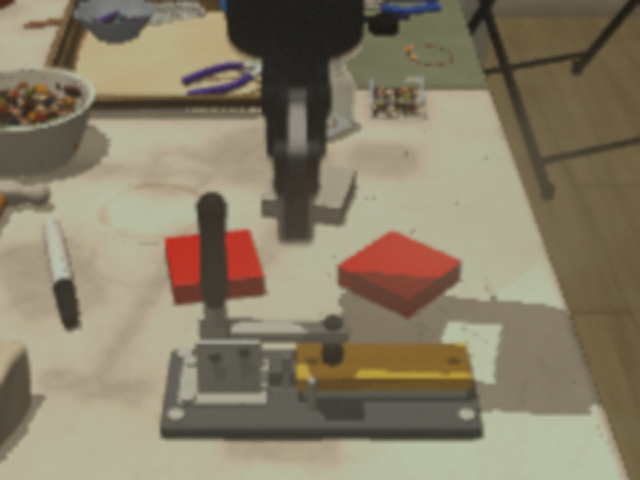

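The fingers at crop (293,240) hang between the grip at (212,200) and the arm's tip, with the block, bar and clamp untouched. I now push along the handle's arc.

{"method": "drive_tool", "body": {
  "motion": [
    [[0,0.6,0,0,0],[0,1.0,0,0,0],[0,1.45,0,0,0],[0,1.93,0,0.07,0],[0,2.42,0,0.26,0],[0,2.83,0,0.53,0],[0,3.15,0,0.8,0],[0,3.4,0,1.08,0],[0,3.45,0,1.15,0],[0,3.45,0,1.15,0]]
  ]
}}

```text
t: 3.15
tcp_pos: [0.6345, -0.0289, 0.0882]
tool_rot: [1.0, -0.0, 0.0, -0.0]
force: [0.6, 0.3, -0.4]
finger_gap: 0.004
gripper_force: 0.0
```

Run:
```python
from h import *
s=manip.sense();print(s['t'],s['tcp_pos'],s['force'])
snap('side','side2')
b=cv2.imread('pics/side2.png')[130:310,200:440];cv2.imwrite('pics/s2c.png',cv2.resize(b,(640,480),interpolation=cv2.INTER_CUBIC))
```

```text
3.15 [ 0.63453313 -0.02889029  0.08819704] [ 0.63920824  0.27550109 -0.36902978]
```

View pics/s2c.png

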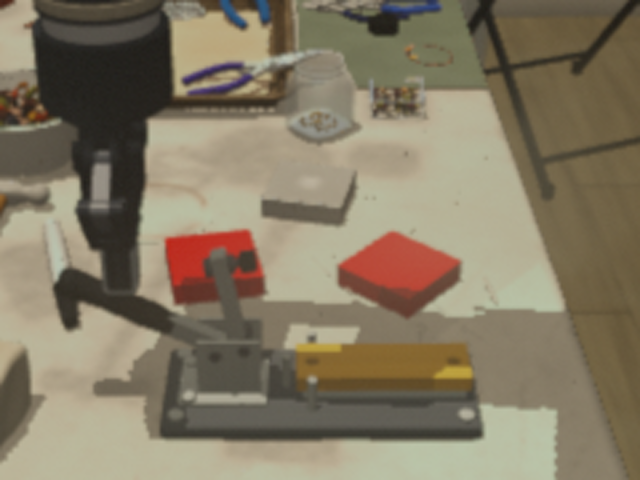

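The handle is tipped back with its end at crop (68,288), the arm is up at (225,260) leaning past vertical, and the bar is still in place. I check the angle numerically.

Run:
```python
from h import *
cs=manip.camera_model('side')
for t in(.9,.95,1.,1.05,1.1,1.15):
  u,v=proj(cs,(.578+.1*np.sin(t),-.028,.046+.1*np.cos(t)));print(t,round((u-200)*8/3,1),round((v-130)*8/3,1))
print(manip.sense()['force'])
```

```text
0.9 80.8 261.6
0.95 76.3 267.2
1.0 72.2 273.0
1.05 68.4 278.9
1.1 65.1 285.0
1.15 62.2 291.2
[-0.65857533  0.19794809  1.15715016]
```

{"method": "drive_tool", "body": {
  "motion": [
    [[0,0.1,0,0.15,0],[0,0.15,0,0.25,0],[0,0.15,0,0.25,0],[0,0.1,0,-1.0,0],[0,0.0,0,-2.2,0],[0,-0.6,0,-3.2,0],[30,-1.8,0,-3.4,0],[66,-3.1,0,-3.4,0],[66,-4.4,0,-3.4,0],[66,-5.4,0,-3.4,0]]
  ]
}}

```text
t: 4.2
tcp_pos: [0.4698, -0.0285, 0.1909]
tool_rot: [1.0, 0.0, 0.0, -0.0]
force: [-0.9, -0.0, 0.1]
finger_gap: 0.683
gripper_force: 0.0
```

Run:
```python
from h import *
s=manip.sense();print(s['t'],s['tcp_pos'],s['force'],s['finger_gap'])
im=snap('side','side3')
b=cv2.imread('pics/side3.png')[110:310,200:440];b=cv2.resize(b,(600,500),interpolation=cv2.INTER_CUBIC);cv2.imwrite('pics/s3c.png',b)
cm=manip.camera_model('top');im=snap('top','top3')
hsv=cv2.cvtColor(im,cv2.COLOR_RGB2HSV);print(proj(cm,(.472,-.028,.032)))
```

```text
4.2 [ 0.46979147 -0.02845433  0.19087648] [-0.88180073 -0.01681648  0.14700906] 0.6832922606749399
(np.float64(261.4216958527225), np.float64(238.06444995214403))
```

View pics/s3c.png

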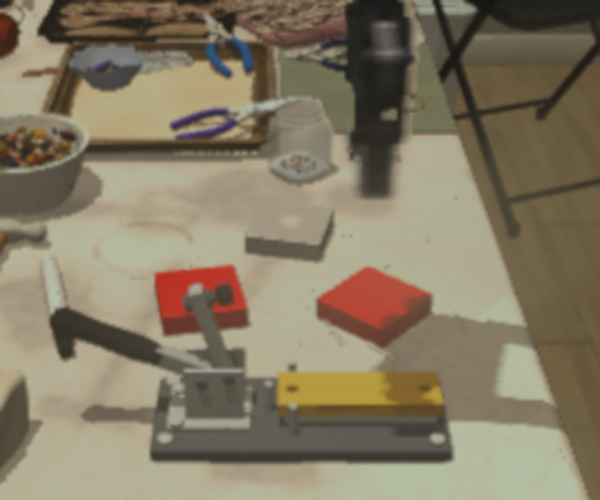

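The clamp is fully open (handle end at crop (60,325), arm upright at (205,310)), and the bar lies in place with its middle at (360,395). I descend, close and squeeze.

{"method": "drive_tool", "body": {
  "motion": [
    [[66,0.07,0,1.2,0],[66,0.07,0,2.5,0],[66,0.07,0,3.7,0],[66,0.07,0,4.7,0],[66,0.07,0,5.4,0],[66,0.07,0,5.7,0],[66,0.07,0,5.7,0],[25,0.07,0,5.7,0],[25,0.07,0,5.7,0],[25,0.07,0,5.7,0]]
  ],
  "squeeze": 50
}}

```text
t: 5.3
tcp_pos: [0.475, -0.0293, 0.0212]
tool_rot: [1.0, 0.0, 0.002, 0.0]
force: [-0.2, 2.2, 5.3]
finger_gap: 0.404
gripper_force: 50.6
```

{"method": "drive_tool", "body": {
  "motion": [
    [[25,0,0,0,0],[25,0,0,0,0],[25,0,0,0,0]]
  ]
}}

```text
t: 5.6
tcp_pos: [0.475, -0.0293, 0.0212]
tool_rot: [1.0, 0.0, 0.002, 0.0]
force: [0.1, 1.7, 6.8]
finger_gap: 0.403
gripper_force: 50.9
```

Run:
```python
from h import *
s=manip.sense();print(s['t'],s['tcp_pos'],s['force'],s['finger_gap'],s['gripper_force'])
im=snap('side','side4')
b=cv2.imread('pics/side4.png')[190:310,250:400];b=cv2.resize(b,(750,600),interpolation=cv2.INTER_CUBIC);cv2.imwrite('pics/s4c.png',b)
```

```text
5.6 [ 0.47503678 -0.02934033  0.02123206] [0.104484   1.74364832 6.75461109] 0.4031415014973728 50.89288830757141
```

View pics/s4c.png

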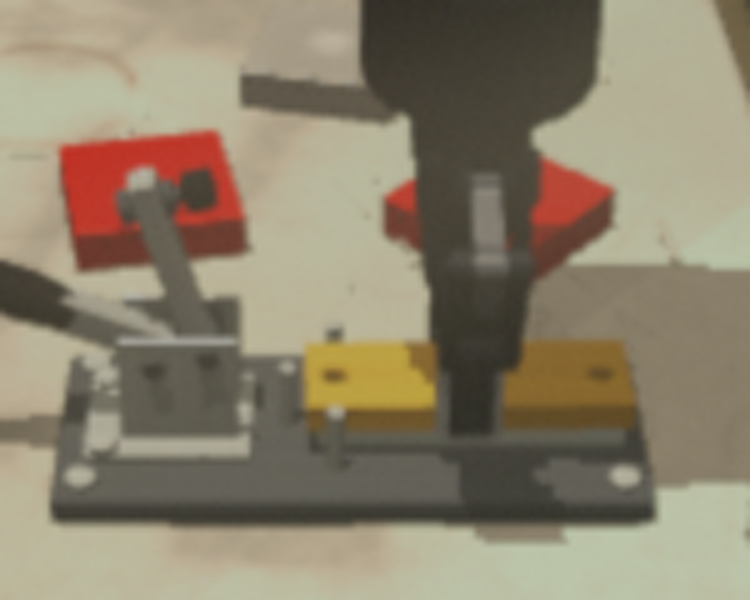

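The pads grip the bar at its middle (crop (470,400)), with the tips at about row 435, just at its underside. The opening and 51 N confirm the hold. I lift straight up and then carry.

{"method": "drive_tool", "body": {
  "motion": [
    [[25,0,0,-0.3,0],[25,0,0,-0.8,0],[25,0,0,-1.4,0],[25,0,0,-2.0,0],[25,0,0,-2.6,0],[25,0,0,-3.0,0],[25,0,0,-3.0,0],[25,0,0,-3.0,0]]
  ]
}}

```text
t: 6.45
tcp_pos: [0.4736, -0.0292, 0.1099]
tool_rot: [1.0, 0.0, -0.0, 0.0]
force: [-0.0, -0.7, -4.2]
finger_gap: 0.405
gripper_force: 51.1
```

{"method": "drive_tool", "body": {
  "motion": [
    [[25,0.1,0.6,0,0],[25,0.3,1.5,0,0],[25,0.45,2.6,0,0],[25,0.6,3.7,0,0],[25,0.75,4.8,0,0],[25,0.9,5.9,0,0],[25,1.05,7.0,0,0],[25,1.2,7.8,0,0],[25,1.33,8.3,0,0],[25,1.33,8.45,0,0]]
  ]
}}

```text
t: 7.45
tcp_pos: [0.5141, -0.2842, 0.1088]
tool_rot: [1.0, -0.001, -0.0, -0.0]
force: [0.5, -0.2, -4.4]
finger_gap: 0.405
gripper_force: 51.1
```

Run:
```python
from h import *
s=manip.sense();print(s['t'],s['tcp_pos'],s['force'],s['finger_gap'],s['gripper_force'])
cs=manip.camera_model('side')
im=snap('side','side5');b=im[130:290,230:430,::-1];cv2.imwrite('pics/s5c.png',cv2.resize(b,(750,600),interpolation=cv2.INTER_CUBIC))
im=snap('top','top5')
# block top ends / bar in side view
for p in[(.457,-.264,.093),(.567,-.264,.093),(.512,-.282,.019)]:
  u,v=proj(cs,p);print((u-230)*3.75,(v-130)*3.75)
```

```text
7.45 [ 0.51408003 -0.28415961  0.1088202 ] [ 0.47610139 -0.19917358 -4.44984894] 0.4046339931484874 51.123329401016235
424.23604837783734 154.21038147867853
224.63998760644097 154.9439761469276
322.69107727230244 255.5589735777658
```

View pics/s5c.png

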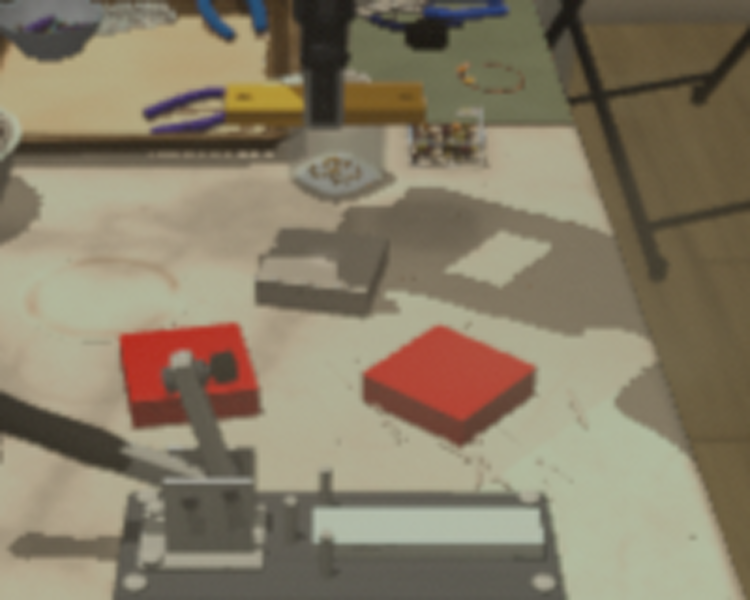

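The bar is held level over the block, with ends at crop columns 225 and 427 as predicted and the block's top centre at (322,256). I lower it.

{"method": "drive_tool", "body": {
  "motion": [
    [[25,0,0,0.5,0],[25,0,0,1.2,0],[25,0,0,1.9,0],[25,0,0,2.4,0],[25,0,0,2.7,0],[25,0,0,2.8,0],[25,0,0,2.85,0],[25,0,0,2.85,0],[25,0,0,2.85,0]]
  ]
}}

```text
t: 8.45
tcp_pos: [0.5145, -0.2832, 0.0251]
tool_rot: [1.0, 0.0, 0.001, 0.0]
force: [0.3, 0.8, -3.2]
finger_gap: 0.4
gripper_force: 51.1
```

{"method": "drive_tool", "body": {
  "motion": [
    [[25,0,0,0.04,0],[25,0,0,0.07,0],[25,0,0,0.07,0]]
  ]
}}

```text
t: 8.75
tcp_pos: [0.514, -0.2828, 0.0223]
tool_rot: [1.0, 0.0, 0.0, 0.0]
force: [-0.7, 0.7, -4.1]
finger_gap: 0.408
gripper_force: 51.1
```

{"method": "drive_tool", "body": {
  "motion": [
    [[25,0,0,0.04,0],[25,0,0,0.07,0],[25,0,0,0.07,0]]
  ]
}}

```text
t: 9.05
tcp_pos: [0.5139, -0.2827, 0.0199]
tool_rot: [1.0, 0.0, -0.0, -0.0]
force: [0.1, -0.6, -3.8]
finger_gap: 0.403
gripper_force: 51.1
```

{"method": "drive_tool", "body": {
  "motion": [
    [[25,0,0,0.03,0],[25,0,0,0.05,0],[25,0,0,0.05,0]]
  ]
}}

```text
t: 9.35
tcp_pos: [0.514, -0.2827, 0.0185]
tool_rot: [1.0, 0.0, -0.0, -0.0]
force: [0.4, 0.2, -4.1]
finger_gap: 0.404
gripper_force: 51.1
```

Run:
```python
from h import *
s=manip.sense();print(s['t'],s['tcp_pos'],s['force'])
im=snap('side','side6');b=im[150:230,270:370,::-1];cv2.imwrite('pics/s6c.png',cv2.resize(b,(750,600),interpolation=cv2.INTER_CUBIC))
```

```text
9.35 [ 0.51395462 -0.28273594  0.01848146] [ 0.39075711  0.2302178  -4.13187285]
```

View pics/s6c.png

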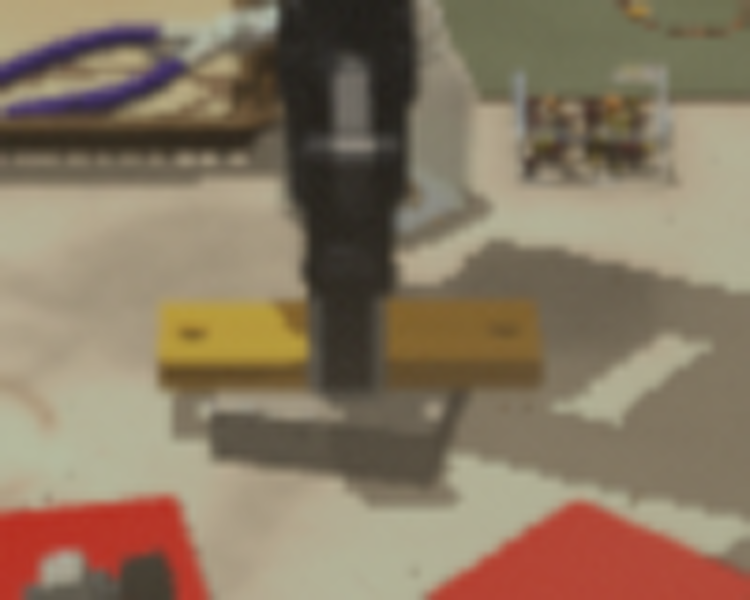

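The bar, at crop (350,340), lies above the block, whose front edge runs from column 210 to 440, and there is no contact yet. I continue in 1 mm steps.

{"method": "drive_tool", "body": {
  "motion": [
    [[25,0,0,0.03,0],[25,0,0,0.03,0]]
  ]
}}

```text
t: 9.6
tcp_pos: [0.5141, -0.2828, 0.0184]
tool_rot: [1.0, 0.0, 0.0, 0.0]
force: [0.6, 0.4, 2.2]
finger_gap: 0.403
gripper_force: 54.4
```

{"method": "drive_tool", "body": {
  "motion": [
    [[25,0,0,0.03,0],[25,0,0,0.03,0]]
  ]
}}

```text
t: 9.8
tcp_pos: [0.514, -0.2828, 0.0183]
tool_rot: [1.0, 0.0, 0.0, 0.0]
force: [-2.5, 1.7, 9.7]
finger_gap: 0.401
gripper_force: 57.9
```

Contact. I release and rise.

{"method": "drive_tool", "body": {
  "motion": [
    [[38,0,0,0,0],[44,0,0,-0.03,0],[50,0,0,-0.05,0],[56,0,0,-0.1,0],[60,0,0,-0.15,0],[60,0,0,-0.5,0],[60,0,0,-1.2,0],[60,0,0,-2.4,0],[60,0,0,-3.6,0],[60,0,0,-4.5,0]]
  ]
}}

```text
t: 10.8
tcp_pos: [0.5146, -0.2832, 0.1547]
tool_rot: [1.0, 0.0, 0.001, 0.001]
force: [0.8, 0.1, 0.5]
finger_gap: 0.706
gripper_force: 0.0
```

{"method": "drive_tool", "body": {
  "motion": [
    [[60,-1,0,-1,0],[60,-2,0,-2,0],[60,-3,0,-2,0],[60,-3,0,-2,0]]
  ]
}}

```text
t: 11.2
tcp_pos: [0.421, -0.2819, 0.2134]
tool_rot: [1.0, -0.001, -0.001, -0.0]
force: [1.0, 0.6, 0.5]
finger_gap: 0.702
gripper_force: 0.0
```

Run:
```python
from h import *
s=manip.sense();print(s['t'],s['tcp_pos'],s['force'],s['finger_gap'])
im=snap('side','side7');t=snap('top','top7')
a=im[130:290,200:400,::-1];b=t[155:285,225:415,::-1]
cv2.imwrite('pics/s7c.png',np.vstack([cv2.resize(x,(420,300),interpolation=cv2.INTER_CUBIC) for x in(a,b)]))
cm=manip.camera_model('side');hsv=cv2.cvtColor(im,cv2.COLOR_RGB2HSV)
m=cv2.inRange(hsv,(15,150,60),(35,255,255));m[:150]=0;m[225:]=0;m[:,:270]=0;m[:,380:]=0
c=max(cv2.findContours(m,0,2)[0],key=cv2.contourArea);x,y,w,h=cv2.boundingRect(c);print(x,y,w,h)
e=[onz(cm,x,y+h,.019),onz(cm,x+w,y+h,.019)];print(e)
```

```text
11.2 [ 0.42097157 -0.28189095  0.21337483] [1.02567077 0.61878264 0.50129707] 0.7015197599505901
292 191 49 9
[array([ 0.56412381, -0.27445631,  0.019     ]), array([ 0.4582262, -0.2732305,  0.019    ])]
```

View pics/s7c.png

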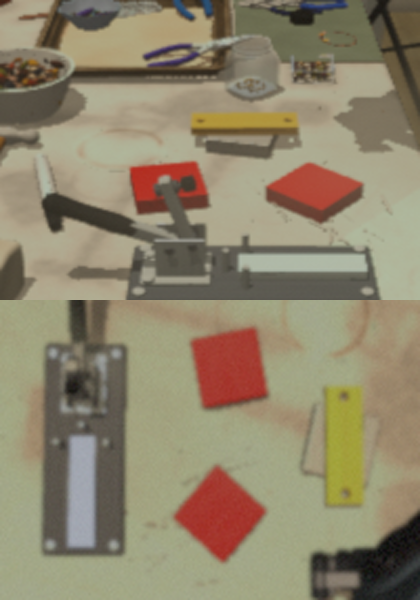

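The top crop shows the bar centred at (344,446) on the block, whose visible edges run from column 303 to 378. The side crop shows it lying flat, and the clamp is still open. I hand it in.

```bash
python3 -c "
from station import manip
print(manip.sign_off())"
```

```text
the job is handed in; nothing more can be done
None
```

The job is handed in: the clamp is swung fully back and open, and the bar lies flat on the grey steel block, about 4 mm off its centre by the last pictures; the hand-in call returned no verdict.

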